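# Set the stop screw of a coating-bench fixture to a setting block

## Robot

A 7-joint arm with a two-finger parallel gripper is mounted at the origin on the work surface. World frame = base frame: x ahead of the robot, y to its left, z up, the work surface at z = 0. Lengths are in m, angles in rad, forces in N, time in s.
With the tool pointing down it reaches from about 0.35 to 0.9 m from the base axis. Payload 8.1 kg.
Tool frame: the origin (TCP) lies midway between the tips of the shut fingers; the grasp point (between the pads) lies 19 mm behind it (ctrl.grip_point_offset is the z of the grasp point in the tool frame, in m); z points along the fingers, y is the line along which they close (so a half turn about z gives the same grasp; the last joint's range is limited). The gripper opens to 85 mm and grips with 20 to 120 N. Pads are 22 mm wide; open, the fingers measure 114 mm over their backs; the gripper's body (76 mm by 85 mm) begins 54 mm behind the grasp point. The pads swing forward as they close: fully open they stand 13 mm farther back than shut.
Start: joints at [-1.301, 0.434, 0.025, 1.573, -0.012, 1.134, -0.075], TCP at [0.228, 0.582, 0.231] pointing down, gripper open.
Joint ranges: [-2.62, 2.62], [-0.44, 2.09], [-1.27, 1.32], [0.08, 2.57], [-1.32, 4.46], [0.12, 2], [-2.74, 2.74]. Speed limits (rad/s): [2.22, 2.22, 3.01, 3.01, 3.14, 3.14, 3.14].

## Interface

Orientations are given as a unit quaternion [w, x, y, z].
In Python, from workcell import get_state, imaging, order, ctrl gives the robot as it stands. The module is installed in compiled form; this text tells all that it offers.
- The arm moves only by the shell command python3 -m pendant 'ROWS' [OPENING] [FORCE]. ROWS is JSON, a list of rows, each a list of 2 entries, a list of its own where there are three numbers: the shift along the tool's x, y, z in mm, then the turn, a rotation vector about the tool's x, y, z in rad. In form: [[[x, y, z], [wx, wy, wz]], ...]. A call has 1 to 10 rows; each row shifts and turns the commanded pose from where the row before left it, along the tool's axes as they then stand; what a row does not reach is not made up. A row lasts 1/10 s, in which the tool goes at most 50 mm and 8.59 degrees, less where a joint would pass 70% of its speed; a pose out of reach is approached as far as the arm can. A call with a gripper value outside its range is refused whole. OPENING is the finger opening in mm, from 0 to 85.4, set as the call begins (- or left out, the last holds). The fingers move at their own pace and stop on an object; FORCE is the grip in N (left out, the last holds). Time passes only in rows, so rows that do not move let the fingers close. It gives the time, the measured TCP pose, the force, the opening and the grip force at its end, in the units of the state.
- get_state(): the state, without advancing time (a new reading comes with each control period).
- imaging.grab_frame(name): name is "side" or "top" or "wrist"; returns (picture, depth): 384x512x3 uint8, red, green, blue; 384x512 float32, m along the optical axis (not along the pixel's ray), 0 where there is no reading.
- imaging.calibration(name): a dict with "fx", "fy", "cx", "cy" (pixels), "D" ([k1, k2, p1, p2, k3] as OpenCV has them; the pictures are not rectified), "position" and "attitude" of the camera in the world; the wrist camera has in their place "hand_eye" (4x4, takes a point from camera to tool coordinates, whose origin is the TCP and whose axes are the flange's). Camera axes: x right, y down, z forward; pixel columns grow to the right and rows downward; lengths in m; the calibration is good to about 2 mm. A picture is of the moment at which its call begins: read the wrist's pose just before it. calibration takes no time and is no camera call.
- order.finish_job(): hands the job in; it is judged then, once.
Trained networks look in the newest picture that a camera, given by its name, has taken for a name from the list of things; names that differ only in an ending like _2 or _b are one class to them, and where a whole thing is asked for, a point or a joint stands for the part that bears it (a point fixed in the world has none). Each returns a list of dicts, best first, with "confidence" (0 to 1); they miss things now and then, are a little off and sometimes report something else, mostly with a low value. They report only what shows in the picture. A call takes as long as a camera call. They do not tell look-alikes from the thing itself.
- imaging.find_in(thing, camera): "rect" ([left, top, width, height] in pixels, round what is visible of it).
- imaging.outline_of(thing, camera): "pixels" (384x512 bool, what is visible of it) and "rect" ([left, top, width, height] in pixels, round what is visible of it).
- imaging.pinpoint(thing, camera): "xy" ([column, row] in pixels: a listed point, or the origin of a listed thing).
The state is a dict: "clock": time; "qpos": joint angles; "qvel": joint speeds; "effort": joint torques, N m; "tool_pos": TCP position; "eef_rot": TCP orientation; "force": force on the tool from outside, world axes, zero at the start; "torque": the same for the moment, N m; "width": finger opening in m; "gripper_force": force on a finger pad.
Only numpy, scipy, OpenCV 4.12 (cv2) and the standard library are available. Lean on these libraries where they do the work, as an engineer would, in place of code of your own. Each camera call takes 0.05 s, during which the arm holds its last target. There are 200 camera calls.

## Task

First put the tongue of the thick setting block, lying flat on the bench, beneath the tip of the stop screw. Then turn the T-handled driver clockwise to bring the stop down until its sprung tip just drags on the block: resting lightly on it, not screwed down hard. Leave the thin block where it lies.

Things in the scene. Friction and masses are not known exactly. Their poses are not given: they have to be found in the camera images.
- thick_post (a point): Grip point of the loose thick setting block (0.25 to 0.5 kg, its balance point 22 mm ahead of the post): a flat hollow aluminium tongue 28 mm thick, 36 wide, 145 long, with an upright 26 x 26 mm steel grip post at one end, top 75 mm above the bench. The point is on the post's centre line, 55 mm above the underside. x points along the tongue, which runs from x = -13 mm to x = +132 mm; z is up.
- thin_post (a point): Grip point of the other, thin setting block: not to be used or moved. Same length, post and axes, but its tongue is only 12 mm thick and 22 mm wide.
- stop_tip (a point): Underside of the brass tip (12 mm wide) of the upright stop screw, 33 to 34.5 mm over the bare bench at the start. x: level axis of the fixed aluminium fixture, roughly away from the robot. Its arm (50 mm along x; 66 to 90 mm high) holds the screw; the column stands at +y, 70 mm from the screw, on a foot plate (12 mm high, 100 along x) from 60 mm: open from -x, +x and -y.
- tip (a joint): How far the spring tip is pushed up into the screw, in m: 0 when it hangs free, at most 0.008; spring about 1.2 N per mm. Just dragging is about 0.001 to 0.003.
- driver_handle (a point): Centre of the handle of the T-handled driver, plumb above the stop tip, 145 mm above the bench. The driver is already seated in the screw and keeps this height as it turns. The handle is a black bar 60 mm long, 16 wide and 26 high on a 12 mm shaft; x runs along the bar, y across it. It turns about the vertical with about 0.08 N m.
- driver (a joint): Angle of the driver in rad, growing clockwise seen from above, 0 to 2.1; starts between 0 and 0.3. The stop goes down 5.7 mm per rad (quick thread) and stays where it is left. At 0 the tip is 34.5 mm above the bench, so it meets the thick tongue at about 1.14 rad and is pushed in 2 mm at about 1.5 rad.
There are look-alikes about, which are no part of the job. Leave any orange look-alike of the part that bears thick_post alone.

How it is judged:
On the way:
1. the thick block's tongue lies flat on the bench beneath the raised stop tip, before the tip is lowered onto it (x of stop_tip in the frame of thick_post between 0.02 and 0.13 m and y of stop_tip in the frame of thick_post between -0.017 and 0.017 m and height (world z) of thick_post below 0.06 m and angle between thick_post's own z axis and vertical below 0.09 rad and value of joint tip below 0.0003 m), for 0.1 s.
At the end, for the whole second after the job is handed in: The thick block lies flat on the bench (tilt under 5 degrees) with its tongue beneath the stop tip (tip's centre within 17 mm of the tongue's middle line and between 20 and 130 mm ahead of the post's centre), the tip rests on it pushed in by 0.4 to 3.8 mm, and the driver is still (x of stop_tip in the frame of thick_post between 0.02 and 0.13 m and y of stop_tip in the frame of thick_post between -0.017 and 0.017 m and height (world z) of thick_post below 0.06 m and angle between thick_post's own z axis and vertical below 0.09 rad and value of joint tip between 0.0004 and 0.0038 m and velocity of joint driver between -0.05 and 0.05 rad/s); the robot touches nothing.
It fails at once if the thin block is moved more than 30 mm (distance of thin_post from where it was at the start of the episode above 0.03 m).
It also fails if it takes over 53 s, if anything falls off the work surface, if the arm or the gripper's body presses on something with over 40 N, if the wrist force passes 120 N, or if a joint passes its speed limit or range.

## Working session

There is one attempt and no reset: what is moved stays moved. The work goes in short steps, Python scripts to look and compute and a shell command to move; the robot and the scene stay as the last step left them, time stands still between calls to the robot, and variables do not carry over. Pictures are saved under pics/ and viewed, at most 10 in all, crops included, and the job is handed in when it is done.

```bash
mkdir -p pics
cat > h.py <<'E'
import numpy as np, cv2
from scipy.spatial.transform import Rotation as R
from workcell import get_state, imaging, order, ctrl
def rot(q): return R.from_quat([q[1],q[2],q[3],q[0]])
def cam(name,st=None):
    c=imaging.calibration(name)
    K=np.array([[c['fx'],0,c['cx']],[0,c['fy'],c['cy']],[0,0,1.]]);D=np.array(c['D'],float)
    if 'hand_eye' in c:
        st=st or get_state();T=np.eye(4);T[:3,:3]=rot(st['eef_rot']).as_matrix();T[:3,3]=st['tool_pos']
        T=T@np.array(c['hand_eye'])
    else:
        T=np.eye(4);a=np.array(c['attitude'],float)
        T[:3,:3]=a if a.shape==(3,3) else rot(a).as_matrix();T[:3,3]=c['position']
    return K,D,T
def rays(uv,C):
    K,D,T=C;n=cv2.undistortPoints(np.array(uv,float).reshape(-1,1,2),K,D).reshape(-1,2)
    return np.c_[n,np.ones(len(n))]@T[:3,:3].T,T[:3,3]
def onz(uv,z,C):
    d,o=rays(uv,C);return o+d*((z-o[2])/d[:,2])[:,None]
def world(mask,depth,C):
    v,u=np.nonzero(mask&(depth>0));d,o=rays(np.c_[u,v],C);return o+d*depth[v,u][:,None]
def save(img,f): cv2.imwrite('pics/'+f,img[...,::-1])
E
python3 - <<'E'
from h import *
s=get_state();print({k:np.round(v,3) for k,v in s.items()})
print(imaging.calibration('top'),ctrl.grip_point_offset)
for n in('top','side'):
    p,d=imaging.grab_frame(n);save(p,n+'0.png');C=cam(n)
    for t in('thick_post','thin_post','stop_tip','driver_handle'):
        r=imaging.pinpoint(t,n)
        for x in r:print(n,t,np.round(x['xy']),round(x['confidence'],2),np.round(onz([x['xy']],{'thick_post':.055,'thin_post':.055,'stop_tip':.034,'driver_handle':.145}[t],C)[0],3))
E
```

```text
{'clock': np.float64(0.0), 'qpos': array([-1.301,  0.435,  0.025,  1.574, -0.012,  1.134, -0.075]), 'qvel': array([ 0.   ,  0.001,  0.   , -0.   ,  0.001, -0.001,  0.   ]), 'effort': array([-1.0000e-03, -6.7045e+01,  1.0250e+00, -3.1621e+01,  1.5000e-02,
        1.2000e-02,  0.0000e+00]), 'tool_pos': array([0.227, 0.582, 0.231]), 'eef_rot': array([-0.   ,  0.185,  0.983, -0.001]), 'force': array([0.012, 0.393, 0.616]), 'torque': array([-0.014,  0.012, -0.05 ]), 'gripper_force': np.float64(0.0), 'width': np.float64(0.085)}
{'fx': 403.5041249147021, 'fy': 403.5041249147021, 'cx': 250.21013287646497, 'cy': 186.10679940184528, 'D': array([0.00615949, 0.        , 0.        , 0.        , 0.        ]), 'position': array([ 0.37426934, -0.00724365,  1.19434738]), 'attitude': array([ 0.03070994, -0.70059693,  0.71202738, -0.035183  ])} -0.0187
top thick_post [368. 243.] 0.92 [ 0.315 -0.341  0.055]
top thick_post [330. 184.] 0.86 [ 0.485 -0.241  0.055]
top thick_post [274. 212.] 0.57 [ 0.407 -0.082  0.055]
top thin_post [148. 180.] 0.89 [0.502 0.275 0.055]
top driver_handle [224. 115.] 0.71 [0.662 0.052 0.145]
side thick_post [273. 269.] 0.96 [ 0.489 -0.232  0.055]
side thick_post [229. 232.] 0.7 [ 0.41  -0.083  0.055]
side driver_handle [298. 164.] 0.68 [0.658 0.036 0.145]
```

```bash
python3 -c "
import cv2;a=cv2.imread('pics/top0.png');print(a.shape)"
```

```text
(384, 512, 3)
```

View pics/top0.png

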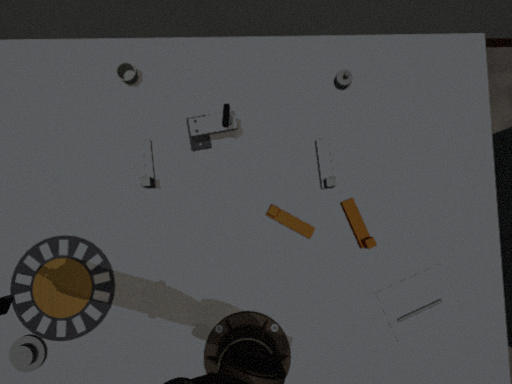

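View pics/side0.png

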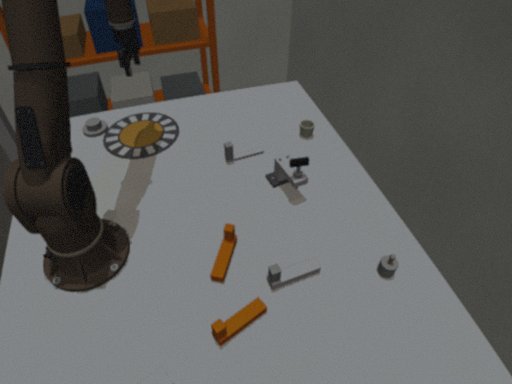

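The top view shows four possible blocks. Orange ones have posts at (272,210) and (369,243), a grey block has its post at (330,183), and a narrower grey one has its post at (148,181). The fixture is at (213,123), with the black driver bar at (226,115). I pick the grey, wider block at (330,183) and will check it in a close crop.

Run:
```python
from h import *
p,d=imaging.grab_frame('top');C=cam('top')
f=lambda c,r:cv2.convertScaleAbs(cv2.resize(p[r:r+70,c:c+70],None,fx=5.7,fy=5.7,interpolation=cv2.INTER_CUBIC),alpha=1.5)
save(np.hstack([f(295,130),f(180,90)]),'crop1.png')
for t in('thick_post','driver_handle','thin_post','stop_tip'):
    for x in imaging.outline_of(t,'top'):
        w=world(x['pixels'],d,C);print(t,round(x['confidence'],2),x['rect'],len(w))
        if len(w)<5: continue
        lo=w[:,2]
        for a,b in((-.01,.045),(.055,.1),(.1,.2)):
            q=w[(lo>a)&(lo<b)]
            if len(q)>5:
                (c,s,an)=cv2.minAreaRect((q[:,:2]*1000).astype(np.float32));ev=np.linalg.eigh(np.cov(q[:,:2].T))[1][:,1]
                print('  ',a,len(q),np.round(c),np.round(s),round(an,1),'pca',np.round(np.degrees(np.arctan2(ev[1],ev[0])),1),'z',np.round(np.median(q[:,2]),4))
```

```text
thick_post 0.94 [316.9, 143.0, 20.4, 44.9] 644
   -0.01 539 [ 546. -238.] [143.  44.] 6.4 pca -177.0 z 0.0269
   0.055 96 [ 488. -240.] [26. 26.] 6.9 pca 109.4 z 0.0737
thick_post 0.78 [265.9, 204.0, 49.8, 34.0] 661
   -0.01 569 [ 381. -130.] [145.  40.] 60.2 pca 61.0 z 0.027
   0.055 89 [409. -78.] [26. 26.] 57.9 pca 125.6 z 0.0737
thick_post 0.59 [341.6, 200.5, 36.7, 51.4] 801
   -0.01 678 [ 365. -330.] [163.  53.] 25.5 pca -158.2 z 0.0265
   0.055 109 [ 317. -344.] [27. 26.] 23.5 pca 141.2 z 0.0733
driver_handle 0.64 [222.4, 103.9, 9.9, 21.6] 91
   0.1 91 [659.  46.] [12. 55.] 84.1 pca 174.5 z 0.1571
thin_post 0.6 [140.7, 139.5, 13.1, 50.0] 440
   -0.01 329 [557. 288.] [149.  34.] 7.3 pca -172.3 z 0.0113
   0.055 100 [496. 276.] [25. 26.] 6.7 pca 108.0 z 0.0742
```

View pics/crop1.png

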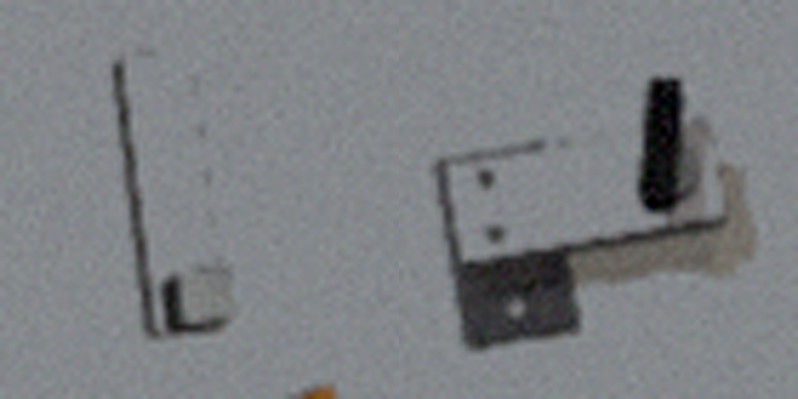

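The crop confirms a wide grey tongue with a steel post, so it is the thick block. Its post is at about (0.488, -0.240) with yaw about 6.6°. I'll turn the wrist to suit it and stop near the fixture for a closer look.

```bash
python3 -m pendant '[[[0,0,0],[0,0,-0.12]],[[0,0,0],[0,0,-0.12]],[[0,0,0],[0,0,-0.12]],[[0,0,0],[0,0,-0.12]],[[0,0,0],[0,0,0]]]'
cat >> h.py <<'E'
def need(pos=None,yaw=None):
    "tool-axis shift in mm to bring TCP to pos; turn about tool z to bring tool x to world yaw (deg)"
    s=get_state();r=rot(s['eef_rot'])
    if pos is not None: print('shift',np.round(r.inv().apply(np.array(pos)-s['tool_pos'])*1000,1))
    x=r.apply([1,0,0]);y=np.degrees(np.arctan2(x[1],x[0]));print('tilt z',np.round(r.apply([0,0,1]),4),'yaw',round(y,2))
    if yaw is not None: print('turn',round(-np.radians((yaw-y+180)%360-180),4))
E
python3 - <<'E'
from h import *
need((.45,.02,.28),186.6);print(np.round(imaging.calibration('wrist')['hand_eye'],3))
E
```

```text
clock: 1.25
tool_pos: [0.2278, 0.5821, 0.2314]
eef_rot: [-0.0, -0.054, 0.999, 0.0]
force: [-0.3, 0.6, -0.8]
width: 0.0854
gripper_force: 0.0
shift [-159.8 -582.8  -48.8]
tilt z [-1.e-04  2.e-04 -1.e+00] yaw -173.77
turn -0.0064
[[-0.001 -0.957 -0.29   0.074]
 [ 1.    -0.    -0.001 -0.001]
 [ 0.001 -0.29   0.957 -0.142]
 [ 0.     0.     0.     1.   ]]
```

```bash
python3 -m pendant '[[[-12,-45,-4],[0,0,0]],[[-12,-45,-4],[0,0,0]],[[-12,-45,-4],[0,0,0]],[[-12,-45,-4],[0,0,0]],[[-12,-45,-4],[0,0,0]],[[-12,-45,-4],[0,0,0]],[[-12,-45,-4],[0,0,0]],[[-12,-45,-4],[0,0,0]],[[-12,-45,-4],[0,0,0]],[[-12,-45,-4],[0,0,0]]]' >/dev/null; python3 -m pendant '[[[-12,-45,-4],[0,0,0]],[[-12,-45,-4],[0,0,0]],[[-15,-43,0],[0,0,0]],[[0,0,0],[0,0,0]],[[0,0,0],[0,0,0]]]'
cat > look.py <<'E'
from h import *; import sys
st=get_state();p,d=imaging.grab_frame('wrist');C=cam('wrist',st);save(cv2.convertScaleAbs(p,alpha=1.4),sys.argv[1])
for t in sys.argv[2:]:
    z={'stop_tip':.034,'driver_handle':.145}.get(t,.055)
    for x in imaging.pinpoint(t,'wrist'):print(t,np.round(x['xy']),round(x['confidence'],2),np.round(onz([x['xy']],z,C)[0],4))
    for x in imaging.outline_of(t,'wrist'):
        w=world(x['pixels'],d,C)
        for a,b in((-.01,.045),(.06,.1),(.148,.2)):
            q=w[(w[:,2]>a)&(w[:,2]<b)]
            if len(q)>15:
                c,s,an=cv2.minAreaRect((q[:,:2]*1000).astype(np.float32));print('  ',t,round(x['confidence'],2),a,len(q),np.round(c,1),np.round(s),round(an,1),'z',np.round(np.median(q[:,2]),4))
w=world(np.ones(d.shape,bool),d,C);np.save('w.npy',w)
E
python3 look.py w1.png driver_handle stop_tip
python3 - <<'E'
from h import *
w=np.load('w.npy');q=w[(abs(w[:,2]-.09)<.006)&(w[:,0]>.55)&(w[:,0]<.8)&(abs(w[:,1]-.1)<.15)]
print(len(q));c,s,an=cv2.minAreaRect((q[:,:2]*1000).astype(np.float32));print(c,s,an)
E
```

```text
clock: 2.75
tool_pos: [0.4483, 0.0185, 0.2794]
eef_rot: [0.0, -0.051, 0.999, 0.0]
force: [0.0, 1.5, 0.6]
width: 0.0855
gripper_force: 0.0
2086
(653.3511962890625, 84.86363220214844) (50.0023078918457, 131.52528381347656) 8.638216972351074
```

View pics/w1.png

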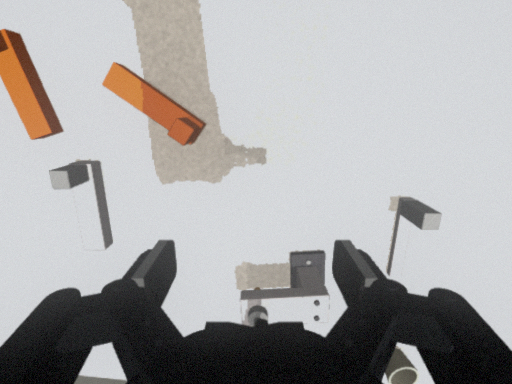

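The wrist view shows the fixture arm at (285,300), with the driver mostly hidden behind the gripper at (255,315). The thick block's post is at (70,178) and the thin block is at (415,215). The arm's rectangle puts the screw at about (0.659, 0.046) with fixture yaw 8.6°. This agrees with the top view.

```bash
python3 look.py w2.png thick_post; python3 -c "
from h import *
need((.488,-.240,.17),186.6)"
```

```text
thick_post [182. 132.] 0.73 [ 0.4098 -0.0817  0.055 ]
thick_post [ 64. 176.] 0.68 [ 0.4882 -0.2463  0.055 ]
   thick_post 0.86 -0.01 2625 [ 377.9 -140. ] [161.  45.] 59.9 z 0.0271
   thick_post 0.86 0.06 477 [408.  -80.1] [27. 26.] 60.4 z 0.074
   thick_post 0.65 -0.01 2614 [ 556.1 -264. ] [162.  92.] 4.8 z 0.0265
   thick_post 0.65 0.06 495 [ 486.3 -242.6] [26. 27.] 4.7 z 0.0736
   thick_post 0.64 -0.01 3617 [ 368.3 -337.7] [159.  62.] 21.1 z 0.0266
shift [ -11.7 -262.9  109.3]
tilt z [ 0.e+00  1.e-04 -1.e+00] yaw -173.8
turn -0.007
```

```bash
python3 -m pendant '[[[-2,-44,18],[0,0,0]],[[-2,-44,18],[0,0,0]],[[-2,-44,18],[0,0,0]],[[-2,-44,18],[0,0,0]],[[-2,-44,18],[0,0,0]],[[-1,-43,19],[0,0,0]],[[0,0,0],[0,0,0]],[[0,0,0],[0,0,0]]]' 70
python3 look.py w3.png thick_post; python3 -c "
from h import *
need((.4865,-.241,.037),186.3)"
```

```text
clock: 3.95
tool_pos: [0.4866, -0.2415, 0.1696]
eef_rot: [-0.001, -0.052, 0.999, 0.0]
force: [-0.4, 1.1, -0.2]
width: 0.0699
gripper_force: 0.0
thick_post [429. 129.] 0.97 [ 0.4106 -0.0849  0.055 ]
thick_post [251. 191.] 0.88 [ 0.4884 -0.2455  0.055 ]
   thick_post 0.72 -0.01 5398 [ 377.1 -326.5] [135.  44.] 21.9 z 0.0272
   thick_post 0.64 -0.01 2943 [ 556.3 -237.4] [167.  42.] 5.1 z 0.0267
   thick_post 0.64 0.06 814 [ 485.9 -244.1] [26. 25.] 5.9 z 0.0737
shift [  1.5  -1.6 133.7]
tilt z [ 7.e-04  8.e-04 -1.e+00] yaw -173.74
turn -0.0006
```

View pics/w3.png

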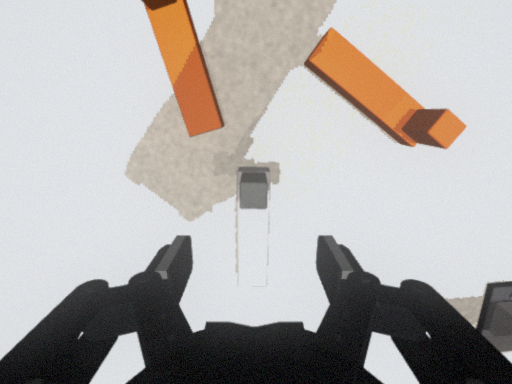

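The post is at (253,190), centred between the fingers (columns 180 and 328), and the tongue runs straight ahead. I'll descend and grip.

```bash
python3 -m pendant '[[[0,-2,40],[0,0,0]],[[0,0,40],[0,0,0]],[[0,0,30],[0,0,0]],[[0,0,14],[0,0,0]],[[0,0,8],[0,0,0]],[[0,0,0],[0,0,0]]]'
python3 -m pendant '[[[0,0,0],[0,0,0]],[[0,0,0],[0,0,0]],[[0,0,0],[0,0,0]],[[0,0,0],[0,0,0]],[[0,0,0],[0,0,0]],[[0,0,0],[0,0,0]],[[0,0,0],[0,0,0]],[[0,0,0],[0,0,0]]]' 0 80
python3 -m pendant '[[[0,0,-5],[0,0,0]],[[0,0,-10],[0,0,0]],[[0,0,0],[0,0,0]],[[0,0,0],[0,0,0]]]'
python3 - <<'E'
from h import *
p,d=imaging.grab_frame('side');save(cv2.convertScaleAbs(cv2.resize(p[180:340,200:400],None,fx=4,fy=3.75),alpha=1.4),'s1.png')
# place: tip at block x=95mm, yaw 8.6
u=np.array([np.cos(np.radians(8.6)),np.sin(np.radians(8.6))]);sc=np.array([.659,.046])
for k in (.18,.095): print(sc-k*u)
need((*(sc-.18*u),.052),188.6)
E
```

```text
clock: 4.7
tool_pos: [0.4877, -0.2424, 0.0385]
eef_rot: [0.0, -0.054, 0.999, 0.0]
force: [-0.0, 0.6, 0.3]
width: 0.0701
gripper_force: 0.0
clock: 5.5
tool_pos: [0.488, -0.2431, 0.0394]
eef_rot: [0.001, -0.054, 0.999, -0.0]
force: [-0.6, 1.3, 7.5]
width: 0.0254
gripper_force: 78.1
clock: 5.9
tool_pos: [0.4876, -0.2429, 0.0537]
eef_rot: [0.0, -0.054, 0.999, -0.0]
force: [0.1, 0.9, -3.8]
width: 0.025
gripper_force: 78.8
[0.48102385 0.01908364]
[0.56506814 0.03179414]
shift [-21.8 261.    1.4]
tilt z [ 1.e-04  1.e-04 -1.e+00] yaw -173.85
turn -0.0428
```

View pics/s1.png

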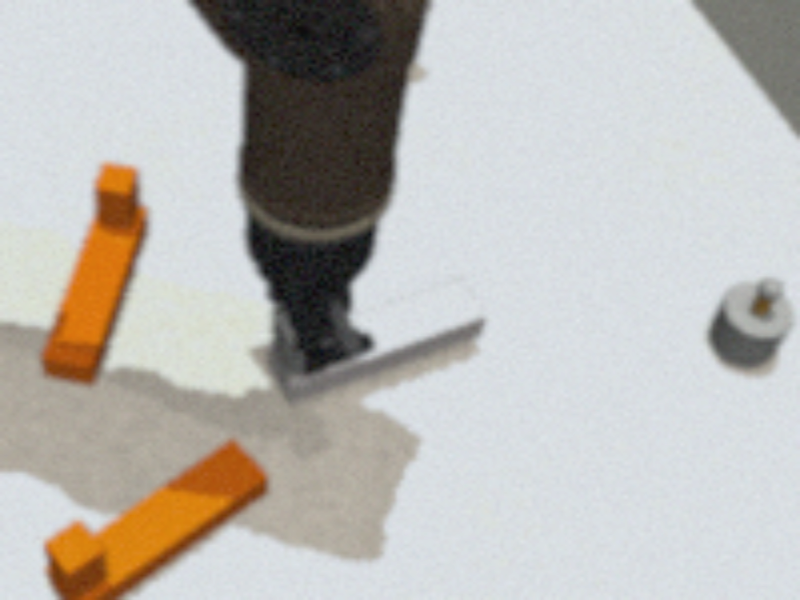

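The block is held level at (390,340) in the crop. Now I'll bring it in front of the fixture.

```bash
python3 -m pendant '[[[-2,25,0],[0,0,0]],[[-3,37,0],[0,0,0]],[[-4,40,0],[0,0,0]],[[-4,40,0],[0,0,0]],[[-4,40,0],[0,0,0]],[[-3,40,0],[0,0,0]],[[-2,30,0],[0,0,-0.02]],[[0,9,0],[0,0,-0.023]],[[0,0,0],[0,0,0]],[[0,0,0],[0,0,0]]]'
python3 look.py w4.png thick_post
python3 - <<'E'
from h import *
u=np.array([np.cos(np.radians(8.6)),np.sin(np.radians(8.6))]);sc=np.array([.659,.046])
need((*(sc-.18*u),.042),188.6)
w=np.load('w.npy');q=w[(abs(w[:,2]-.09)<.006)&(w[:,0]>.6)&(w[:,0]<.8)&(abs(w[:,1]-.1)<.15)]
print(len(q),cv2.minAreaRect((q[:,:2]*1000).astype(np.float32)) if len(q)>9 else'')
E
```

```text
clock: 6.95
tool_pos: [0.4811, 0.0178, 0.0533]
eef_rot: [-0.0, -0.074, 0.997, -0.0]
force: [1.0, -0.7, -3.8]
width: 0.0249
gripper_force: 79.4
thick_post [251. 257.] 0.91 [0.4887 0.0158 0.055 ]
thick_post [80. 88.] 0.81 [ 0.4087 -0.0809  0.055 ]
   thick_post 0.9 -0.01 2250 [508.5  23.2] [86. 41.] 8.8 z 0.0404
   thick_post 0.9 0.06 3811 [479.8  16.4] [27. 27.] 8.2 z 0.0874
   thick_post 0.77 -0.01 6912 [ 404.4 -116.8] [95. 66.] 60.4 z 0.027
   thick_post 0.77 0.06 4733 [408.3 -80.1] [27. 26.] 60.2 z 0.0738
shift [-0.   1.9 11.3]
tilt z [ 2.e-04 -6.e-04 -1.e+00] yaw -171.57
turn -0.003
0
```

View pics/w4.png

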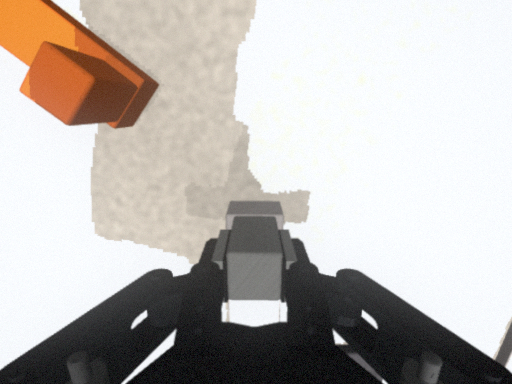

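The post is gripped square at (255,258), with the block still about 14 mm up. I'll lower it to about 2 mm and push it in 85 mm along the fixture axis.

```bash
python3 -m pendant '[[[0,2,6],[0,0,-0.003]],[[0,0,6],[0,0,0]],[[0,0,0],[0,0,0]],[[-15,0,0],[0,0,0]],[[-20,0,0],[0,0,0]],[[-20,0,0],[0,0,0]],[[-20,0,0],[0,0,0]],[[-10,0,0],[0,0,0]],[[0,0,0],[0,0,0]],[[0,0,0],[0,0,0]]]'
python3 - <<'E'
from h import *
need((.565,.0318,.0395),188.6)
st=get_state();p,d=imaging.grab_frame('wrist');C=cam('wrist',st)
p,d=imaging.grab_frame('side');save(cv2.convertScaleAbs(cv2.resize(p[110:230,210:370],None,fx=5,fy=5),alpha=1.4),'s2.png')
E
```

```text
clock: 8.1
tool_pos: [0.5636, 0.0336, 0.0409]
eef_rot: [-0.001, -0.076, 0.997, -0.0]
force: [-0.2, 1.0, -4.3]
width: 0.0251
gripper_force: 79.4
shift [-1.1 -2.   1.4]
tilt z [-1.7e-03 -2.0e-04 -1.0e+00] yaw -171.24
turn 0.0027
```

View pics/s2.png

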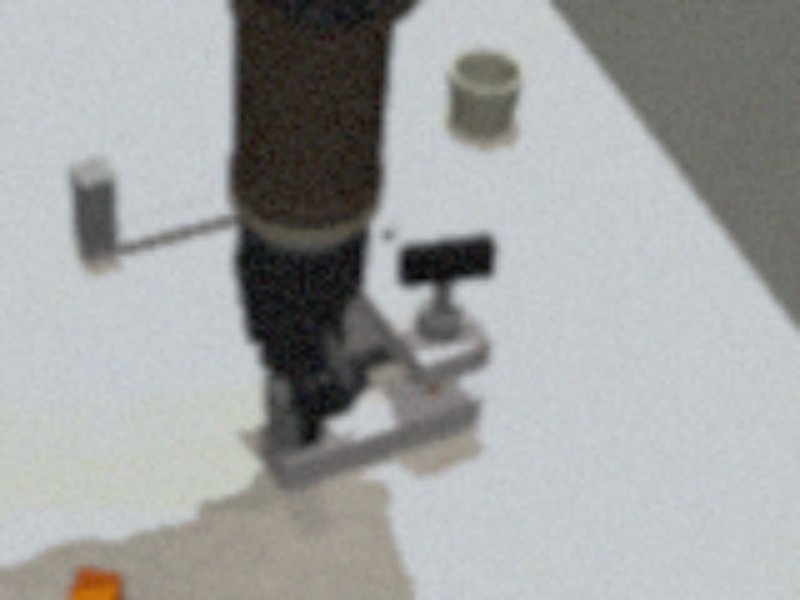

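The tongue is beneath the brass tip, which shows at (430,388). I'll set the block down, release it and rise.

```bash
python3 -m pendant '[[[-1,-2,1],[0,0,0]],[[0,0,1],[0,0,0]],[[0,0,0],[0,0,0]],[[0,0,0],[0,0,0]]]'
python3 -m pendant '[[[0,0,0],[0,0,0]],[[0,0,0],[0,0,0]],[[0,0,0],[0,0,0]],[[0,0,0],[0,0,0]],[[0,0,0],[0,0,0]]]' 50
python3 -m pendant '[[[0,0,-20],[0,0,0]],[[0,0,-40],[0,0,0]],[[0,0,-50],[0,0,0]],[[0,0,-50],[0,0,0]],[[30,0,-40],[0,0,0]],[[45,0,0],[0,0,0]],[[45,0,0],[0,0,0]],[[0,0,0],[0,0,0]],[[0,0,0],[0,0,0]]]'
cat > chk.py <<'E'
from h import *
for n in('top','wrist'):
    st=get_state();p,d=imaging.grab_frame(n);C=cam(n,st)
    for t in('thick_post','driver_handle'):
      for x in imaging.outline_of(t,n):
        w=world(x['pixels'],d,C)
        for a,b in((-.01,.045),(.06,.1),(.15,.2)):
            q=w[(w[:,2]>a)&(w[:,2]<b)]
            if len(q)>15 and q[:,0].mean()>.52:
                c,s,an=cv2.minAreaRect((q[:,:2]*1000).astype(np.float32));ev=np.linalg.eigh(np.cov(q[:,:2].T))[1][:,1];print(n,t,round(x['confidence'],2),a,len(q),np.round(c,1),np.round(s),round(an,1),'pca',np.round(np.degrees(np.arctan(ev[1]/ev[0])),1),'z',np.round(np.median(q[:,2]),4))
    w=world(np.ones(d.shape,bool),d,C);q=w[(abs(w[:,2]-.09)<.006)&(w[:,0]>.61)&(w[:,0]<.8)&(abs(w[:,1]-.1)<.15)]
    if len(q)>99: print('arm',n,len(q),cv2.minAreaRect((q[:,:2]*1000).astype(np.float32)))
E
python3 chk.py
```

```text
clock: 8.6
tool_pos: [0.5659, 0.0317, 0.0395]
eef_rot: [-0.0, -0.076, 0.997, -0.0]
force: [-1.6, -1.7, 1.0]
width: 0.0248
gripper_force: 79.8
clock: 9.1
tool_pos: [0.5663, 0.0322, 0.0394]
eef_rot: [0.0, -0.077, 0.997, 0.0]
force: [-0.6, -0.1, -0.3]
width: 0.0503
gripper_force: 0.0
clock: 10.0
tool_pos: [0.4469, 0.0139, 0.2398]
eef_rot: [0.001, -0.077, 0.997, 0.001]
force: [0.4, -0.1, 0.1]
width: 0.0499
gripper_force: 0.0
top thick_post 0.57 -0.01 116 [629.2  43. ] [33. 31.] 89.5 pca -85.5 z 0.0268
top driver_handle 0.71 0.15 134 [660.6  46.9] [16. 58.] 85.0 pca -5.8 z 0.1568
arm top 708 ((654.5217895507812, 87.22673034667969), (51.23920822143555, 131.55545043945312), 9.50811767578125)
wrist thick_post 0.63 -0.01 1204 [609.6  37.5] [121.  38.] 10.6 pca 9.1 z 0.0266
wrist thick_post 0.63 0.06 453 [593.9  34.3] [88. 25.] 8.5 pca 13.8 z 0.0733
arm wrist 482 ((637.3411254882812, 64.40373229980469), (15.237160682678223, 95.56874084472656), 7.324524402618408)
```

```bash
python3 -c "
from h import *
need((.660,.0465,.24),174.2);print(np.round(get_state()['qpos'],3))"
```

```text
shift [-214.2    0.    -0.9]
tilt z [-1.e-04 -7.e-04 -1.e+00] yaw -171.23
turn 0.2543
[-0.599  0.132  0.511  2.    -0.074  1.028  1.67 ]
```

```bash
python3 -m pendant '[[[0,0,0],[0,0,0.127]],[[0,0,0],[0,0,0.127]],[[0,0,0],[0,0,0]],[[0,0,0],[0,0,0]]]' >/dev/null; python3 -c "
from h import *
need((.660,.0465,.24),174.2)"
```

```text
shift [-208.    53.1   -0.9]
tilt z [-3.e-04 -4.e-04 -1.e+00] yaw 174.44
turn 0.0041
```

```bash
python3 -m pendant '[[[-25,7,0],[0,0,0.004]],[[-40,10,0],[0,0,0]],[[-40,10,0],[0,0,0]],[[-40,10,0],[0,0,0]],[[-40,10,0],[0,0,0]],[[-23,6,0],[0,0,0]],[[0,0,0],[0,0,0]],[[0,0,0],[0,0,0]]]'
python3 - <<'E'
from h import *
need((.660,.0465,.127),174.2)
st=get_state();p,d=imaging.grab_frame('wrist');C=cam('wrist',st);save(cv2.convertScaleAbs(p,alpha=1.4),'w5.png')
for x in imaging.outline_of('driver_handle','wrist'):
    w=world(x['pixels'],d,C);q=w[(w[:,2]>.148)&(w[:,2]<.17)]
    if len(q)>15: print(len(q),cv2.minAreaRect((q[:,:2]*1000).astype(np.float32)))
E
```

```text
clock: 11.5
tool_pos: [0.6599, 0.0445, 0.2384]
eef_rot: [-0.001, 0.051, 0.999, -0.0]
force: [-0.0, 0.5, 0.1]
width: 0.0498
gripper_force: 0.0
shift [-1.000e-01  2.100e+00  1.114e+02]
tilt z [-1.3e-03 -7.0e-04 -1.0e+00] yaw 174.11
turn -0.0015
1130 ((659.943115234375, 43.684696197509766), (15.18174934387207, 58.88231658935547), 84.60353088378906)
```

View pics/w5.png

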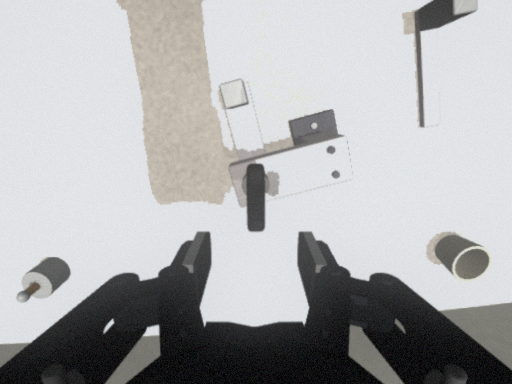

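The bar runs straight from (256,165) to (256,230), centred between the fingers, and the post is at (234,95) with the tongue running under the arm. I'll descend and grip the bar lightly.

```bash
python3 -m pendant '[[[0,0,40],[0,0,0]],[[0,0,40],[0,0,0]],[[0,0,20],[0,0,0]],[[0,0,11],[0,0,0]],[[0,0,0],[0,0,0]]]'; python3 -m pendant '[[[0,0,0],[0,0,0]],[[0,0,0],[0,0,0]],[[0,0,0],[0,0,0]],[[0,0,0],[0,0,0]],[[0,0,0],[0,0,0]],[[0,0,0],[0,0,0]]]' 0 40; python3 -c "
from h import *
need()"
```

```text
clock: 12.1
tool_pos: [0.6588, 0.0448, 0.1276]
eef_rot: [-0.001, 0.052, 0.999, -0.0]
force: [0.3, 0.1, -0.1]
width: 0.0502
gripper_force: 0.0
clock: 12.7
tool_pos: [0.661, 0.0455, 0.1302]
eef_rot: [0.001, 0.052, 0.999, 0.001]
force: [-1.9, 2.9, 7.0]
width: 0.0155
gripper_force: 43.3
tilt z [ 0.0029  0.0012 -1.    ] yaw 174.03
```

```bash
python3 -m pendant '[[[0,0,0],[0,0,0.1]],[[0,0,0],[0,0,0.1]],[[0,0,0],[0,0,0.1]],[[0,0,0],[0,0,0.1]],[[0,0,0],[0,0,0.1]],[[0,0,0],[0,0,0.1]],[[0,0,0],[0,0,0.1]],[[0,0,0],[0,0,0.1]],[[0,0,0],[0,0,0]],[[0,0,0],[0,0,0]]]';python3 -c "
from h import *
need();print(get_state()['torque'])"
python3 -m pendant '[[[0,0,0],[0,0,0.1]],[[0,0,0],[0,0,0.1]],[[0,0,0],[0,0,0.1]],[[0,0,0],[0,0,0.1]],[[0,0,0],[0,0,0.07]],[[0,0,0],[0,0,0]],[[0,0,0],[0,0,0]],[[0,0,0],[0,0,0]]]';python3 -c "
from h import *
need();print(get_state()['torque'])"
```

```text
clock: 13.7
tool_pos: [0.6612, 0.0458, 0.1302]
eef_rot: [0.001, 0.437, 0.9, 0.001]
force: [0.3, 2.0, 7.9]
width: 0.0156
gripper_force: 43.5
tilt z [ 0.003   0.0014 -1.    ] yaw 128.21
[ 0.40048138  0.29326006 -0.08706328]
clock: 14.5
tool_pos: [0.6614, 0.046, 0.1302]
eef_rot: [0.001, 0.634, 0.773, 0.002]
force: [0.4, 4.0, 7.8]
width: 0.0158
gripper_force: 43.4
tilt z [ 0.0033  0.0017 -1.    ] yaw 101.3
[ 0.50969847  0.1969278  -0.07796465]
```

Turned 72.7° (1.27 rad). I'll open, rise clear and check.

```bash
python3 -m pendant '[[[0,0,0],[0,0,0]],[[0,0,0],[0,0,0]],[[0,0,0],[0,0,0]],[[0,0,0],[0,0,0]],[[0,0,0],[0,0,0]]]' 50
python3 -m pendant '[[[0,0,-20],[0,0,0]],[[0,0,-40],[0,0,0]],[[0,0,-40],[0,0,0]],[[0,0,-30],[0,0,0]],[[0,-40,0],[0,0,0]],[[0,-40,0],[0,0,0]],[[0,-40,0],[0,0,0]],[[0,-40,0],[0,0,0]],[[0,0,0],[0,0,0]],[[0,0,0],[0,0,0]]]'
python3 chk.py
python3 - <<'E'
from h import *
p,d=imaging.grab_frame('side');save(cv2.convertScaleAbs(cv2.resize(p[130:220,240:360],None,fx=6.6,fy=6.6,interpolation=cv2.INTER_CUBIC),alpha=1.4),'s3.png')
E
```

```text
clock: 15.0
tool_pos: [0.6598, 0.0447, 0.1282]
eef_rot: [-0.0, 0.635, 0.773, -0.0]
force: [-0.1, -0.3, -0.6]
width: 0.05
gripper_force: 0.0
clock: 16.0
tool_pos: [0.5026, 0.014, 0.2587]
eef_rot: [-0.0, 0.634, 0.773, 0.001]
force: [0.7, 0.1, 0.6]
width: 0.0501
gripper_force: 0.0
wrist thick_post 0.74 -0.01 1538 [605.   32.5] [108.  44.] 8.0 pca 3.1 z 0.0271
wrist thick_post 0.74 0.06 472 [564.3  30.1] [26. 26.] 8.6 pca -14.5 z 0.074
wrist driver_handle 0.98 0.15 1088 [660.7  44.8] [17. 59.] 13.5 pca -78.5 z 0.1563
arm wrist 4261 ((653.9989624023438, 85.06531524658203), (51.191864013671875, 131.8978729248047), 9.109001159667969)
```

View pics/s3.png

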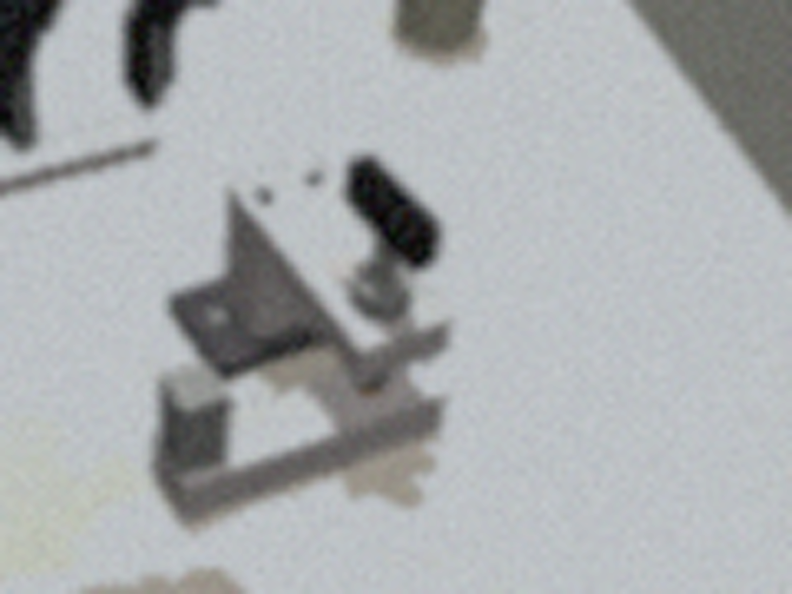

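The brass tip at (372,385) rests on the tongue, the block lies flat and the gripper is clear. Measured against the fixture, the bar stands at about 1.5 rad, and any allowed start angle would still put the tip within range.

```bash
python3 -c "
from h import *
print(order.finish_job())"
```

```text
the job is handed in; nothing more can be done
None
```

I handed the job in at about 16 s: the thick block lies flat with its tongue under the stop tip, the driver is turned 1.27 rad clockwise (tip pushed in about 2 mm by estimate, not measured), the thin block is untouched, and no verdict came back.

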